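# Latch the bottle caddy and unscrew a cap of unknown thread hand

### The arm

A 6-joint arm with a two-finger parallel gripper is mounted at the origin on a cart in front of the work surface, level with it; the furniture and walls round the work are solid. World frame = base frame: x ahead of the robot, y to its left, z up, the work surface at z = 0. Lengths are in m, angles in degrees, forces in N, time in s.
With the tool pointing down it reaches from about 0.4 to 0.825 m from the base axis. Payload 7 kg.
Tool frame: the origin (TCP) lies between the finger pads; the fingertips stand 25 mm ahead of it and the grasp point (between the pads) lies 6 mm ahead of it; z points along the fingers, y is the line along which they close (so a half turn about z gives the same grasp; the last joint's range is limited). The gripper opens to 88 mm and grips with 3 to 60 N. Pads are 19 mm wide; open, the fingers measure 130 mm over their backs; the gripper's body (78 mm by 193 mm) begins 47 mm behind the grasp point.
Start: joints at [-60.556, 20.546, 0.682, 0, -70.136, -16.507], TCP at [0.151, -0.658, 0.252] pointing down, gripper open.
Joint ranges: [-176.03, 176.03], [-82.01, 121.73], [-58.28, 71.71], [-173.87, 95.51], [-174.79, -0.11], [-173.66, 173.66]. Speed limits (degrees/s): [136.94, 136.94, 172.46, 180, 180, 180].

### API

Orientations are given as [roll, pitch, yaw] about the fixed x, y, z axes, in that order (R = Rz(yaw) Ry(pitch) Rx(roll)).
In Python, from plant import ctrl gives the robot as it stands.
- The arm moves only by the tool advance, called after ">>>" as name(argument=value, ...), one argument or row to a line, values as JSON. Schema: {"type":"object","properties":{"motion":{"type":"array","items":{"type":"array","items":{"type":"number"},"minItems":5,"maxItems":5},"minItems":1,"maxItems":8},"only":{"type":"string"},"quiet":{"type":"boolean"},"lines":{"type":"string"}},"required":["motion"],"additionalProperties":false}. motion is a list of rows, 1 to 8 of them, each of 5 numbers: dx, dy, dz in parts of the range, where 1.0 means 400 mm, then a turn about the tool's z in parts of the range, where 1.0 means 90 degrees, then the finger opening in m; each row is the pose to reach, as a shift and turn from the pose commanded when the call began, along the tool's axes at that moment; what a row does not reach only later rows make up. A row lasts 1/8 s, in which the tool goes at most 0.0625 m and 10.7 degrees, less where a joint would pass 70% of its speed; a pose out of reach is approached as far as the arm can. The fingers move at their own pace and stop on an object; the grip force is fixed at half the most. Time passes only in rows, so rows that do not move let the fingers close. The tool returns the time, the measured TCP pose, the force, the opening and the grip force at its end. only (a regular expression) keeps the lines of the reply that match it, lines (a string "A,B") keeps lines A to B, and quiet returns only ok. Input that does not fit is refused with a message, and nothing moves.
- ctrl.get_obs(): the state, without advancing time (a new reading comes with each control period).
- ctrl.snapshot(name): name is "scene" or "top" or "wrist"; returns a dict with "frame" (400x640x3 uint8, red, green, blue), "z_map" (400x640 float32, m along the optical axis (not along the pixel's ray), 0 where there is no reading), "fovy" (degrees; the focal length in pixels is half the picture's height over the tangent of half this angle, whatever the lens; pixels are square), "cx", "cy" (the principal point, pixels), "R" (3x3) and "t" (3): a world point X has camera coordinates R X + t; the wrist camera has in their place "T_tool_cam" (4x4, takes a point from camera to tool coordinates, whose origin is the TCP and whose axes are the flange's). Camera axes: x right, y down, z forward; pixel columns grow to the right and rows downward; lengths in m; the calibration is good to about 2 mm. A picture is of the moment at which its call begins: read the wrist's pose just before it.
- ctrl.close_job(): hands the job in; it is judged then, once.
The state is a dict: "clock": time; "joint_pos": joint angles; "qvel": joint speeds; "tau": joint torques, N m; "tool_pos": TCP position; "orientation": TCP orientation; "force": force on the tool from outside, world axes, zero at the start; "moment": the same for the moment, N m; "opening": finger opening in m; "gripper_force": force on a finger pad.
Only numpy, scipy, OpenCV 4.12 (cv2) and the standard library are available. Lean on these libraries where they do the work, as an engineer would, in place of code of your own. Each camera call takes 0.05 s, during which the arm holds its last target. There are 200 camera calls.

### The job

On the wooden board over the stove stand two look-alike bottles in a metal caddy: swing the caddy's raised retaining bar down until it rests fully in its catch, then unscrew the cap of the bottle next to the catch (the end where the bar's free tab comes down), trying both ways because its thread may be left- or right-handed. Lift that cap off and finish still holding it in the gripper, upright over its bottle and about 10 cm above the neck, without letting go. Leave both bottles seated in the caddy with the bar latched, the other bottle capped, and do not knock or push the jars and tin at the back of the board.

Things in the scene. Friction and masses are not known exactly. Their poses are not given: they have to be found in the camera images.
- caddy: aluminium caddy fixed on a board (board top z = 0.065), base 76x228 mm, always level. Origin: centre of its underside. Its y axis runs along the row of two pockets towards the hinge post; pocket centres y = +50 and -50 mm, floor z = 8 mm, walls to 33 mm. The catch is at y = -102 mm: the bottle at y = -50 mm is the one to open.
- latch (a joint): retaining bar: 0 = level, down in the catch (hard stop); positive = raised, starts at 0.4 to 0.75 rad. Steel bar 6 mm wide, 8 mm high, swinging in the plane x = -26 mm of the caddy; stiff hinge (0.4 N m), stays where left, about 2 N at the tab. Closed, its upper face is 97.5 mm above the caddy's underside.
- latch_hinge (a point): hinge axis of the retaining bar, at x = -26, y = +100, z = 93.5 mm of the caddy; the axis is parallel to the caddy's x
- latch_tab (a point): middle of the upper face of the flat thumb tab (22x28 mm) at the bar's free end, 234 mm from the hinge; press it down from above, following an arc about the hinge. Closed, it is at x = -26, y = -134, z = 97.5 mm of the caddy, beyond the catch.
- bottle_a: square white bottle, 60x60 mm, 80 mm to its flat shoulder, round neck to 122 mm; loose, 0.5 kg, in a caddy pocket that stops it turning (1.5 mm play a side). Origin: centre of underside; axes as the caddy's. May stand in either pocket. Bottles a and b look alike; one has a right-hand, the other a left-hand thread.
- bottle_b: square white bottle, 60x60 mm, 80 mm to its flat shoulder, round neck to 122 mm; loose, 0.5 kg, in a caddy pocket that stops it turning (1.5 mm play a side). Origin: centre of underside; axes as the caddy's. May stand in either pocket. Bottles a and b look alike; one has a right-hand, the other a left-hand thread (which is which cannot be seen).
- cap_a: grey ribbed cap of bottle_a, 38 mm wide, 38 mm high, 40 g; ridge on top along its +x. Origin: centre of its lower rim. Closed: 100 mm above the bottle's underside, x along the bottle's x. Right way it turns easily, level, is free from 50 degrees and stops at 105: lift at 60 to 95. Wrong way it stops firmly within 5 degrees (fingers slip). Not free, it lifts 2 mm at most.
- cap_b: cap of bottle_b, in all else like cap_a, but its thread is of the other hand (right-hand loosens counter-clockwise seen from above, left-hand clockwise). Only the cap of the bottle standing in the pocket at the catch is to come off; a grip of 30 N is enough.
- coffee_jar: bystander: jar with a black lid, 72 mm diameter, 84 mm high, at the back of the board; origin at its underside
- shaker: bystander: salt shaker, 44 mm diameter, 90 mm high, at the back of the board; origin at its underside
- spice_jar: bystander: spice jar with a green lid, 46 mm diameter, 106 mm high, at the back of the board; origin at its underside
- tin: bystander: flat food tin, 86 mm diameter, 40 mm high, at the back of the board; origin at its underside

How it is judged (in metres and radians):
On the way, in this order (a step that is already met when the one before it is completed fails the run):
1. the retaining bar is swung down into its catch (value of joint latch below 0.05 rad), for 0.2 s.
2. the cap of the bottle at the catch is off and held up (((y of bottle_a in the frame of caddy below 0 m and z of cap_a in the frame of caddy between 0.158 and 0.32 m and z of cap_a in the frame of bottle_a above 0.148 m and horizontal distance between cap_a and bottle_a below 0.06 m and angle between cap_a's own z axis and vertical below 0.35 rad and contact force between the fingers and cap_a above 1 N and z of cap_b in the frame of bottle_b below 0.106 m and horizontal distance between cap_b and bottle_b below 0.006 m) or (y of bottle_b in the frame of caddy below 0 m and z of cap_b in the frame of caddy between 0.158 and 0.32 m and z of cap_b in the frame of bottle_b above 0.148 m and horizontal distance between cap_b and bottle_b below 0.06 m and angle between cap_b's own z axis and vertical below 0.35 rad and contact force between the fingers and cap_b above 1 N and z of cap_a in the frame of bottle_a below 0.106 m and horizontal distance between cap_a and bottle_a below 0.006 m))), for 0.2 s.
At the end, for the whole second after the job is handed in: The catch-end cap is held by the fingers (over 1 N), rim 50 to 210 mm above its seat, within 20 degrees of upright and 60 mm of its bottle's axis; the other cap is on its bottle (6 mm); the bar is in its catch (below 0.05 rad); both bottles are in their pockets (lifted under 6 mm) (((y of bottle_a in the frame of caddy below 0 m and z of cap_a in the frame of caddy between 0.158 and 0.32 m and z of cap_a in the frame of bottle_a above 0.148 m and horizontal distance between cap_a and bottle_a below 0.06 m and angle between cap_a's own z axis and vertical below 0.35 rad and contact force between the fingers and cap_a above 1 N and z of cap_b in the frame of bottle_b below 0.106 m and horizontal distance between cap_b and bottle_b below 0.006 m) or (y of bottle_b in the frame of caddy below 0 m and z of cap_b in the frame of caddy between 0.158 and 0.32 m and z of cap_b in the frame of bottle_b above 0.148 m and horizontal distance between cap_b and bottle_b below 0.06 m and angle between cap_b's own z axis and vertical below 0.35 rad and contact force between the fingers and cap_b above 1 N and z of cap_a in the frame of bottle_a below 0.106 m and horizontal distance between cap_a and bottle_a below 0.006 m)) and value of joint latch below 0.05 rad and z of each of bottle_a, bottle_b in the frame of caddy below 0.014 m); the arm keeps its last pose, push and grip.
It fails at once if the coffee jar is pushed by more than 30 mm or knocked over (distance of coffee_jar from where it was at the start of the episode above 0.03 m or angle between coffee_jar's own z axis and vertical above 0.5 rad).
It fails at once if the shaker is pushed by more than 30 mm or knocked over (distance of shaker from where it was at the start of the episode above 0.03 m or angle between shaker's own z axis and vertical above 0.5 rad).
It fails at once if the spice jar is pushed by more than 30 mm or knocked over (distance of spice_jar from where it was at the start of the episode above 0.03 m or angle between spice_jar's own z axis and vertical above 0.5 rad).
It fails at once if the tin is pushed by more than 30 mm or knocked over (distance of tin from where it was at the start of the episode above 0.03 m or angle between tin's own z axis and vertical above 0.5 rad).
It also fails if it takes over 51 s, if anything falls off the work surface, if the arm or the gripper's body presses on something with over 40 N, if the wrist force passes 120 N, or if a joint passes its speed limit or range.

## Working session

There is one attempt and no reset: what is moved stays moved. The work goes in short steps, Python scripts to look and compute and a tool call to move; the robot and the scene stay as the last step left them, time stands still between calls to the robot, and variables do not carry over. Pictures are saved under pics/ and viewed, at most 10 in all, crops included, and the job is handed in when it is done.

```bash
ls; mkdir -p pics; cat > h.py <<'E'
import numpy as np,cv2
from plant import ctrl
from scipy.spatial.transform import Rotation as Ro
def snap(n):
    o=ctrl.get_obs(); s=ctrl.snapshot(n); f=200/np.tan(np.radians(s["fovy"])/2)
    if n=="wrist":
        T=np.array(s["T_tool_cam"]); W=np.eye(4); W[:3,:3]=Ro.from_euler('xyz',o["orientation"],degrees=True).as_matrix(); W[:3,3]=o["tool_pos"]; C=W@T
    else:
        C=np.eye(4); C[:3,:3]=np.array(s["R"]).T; C[:3,3]=-C[:3,:3]@np.array(s["t"])
    return dict(s=s,f=f,C=C,img=s["frame"],z=s["z_map"],cx=s["cx"],cy=s["cy"])
def ray(k,u,v):
    d=k["C"][:3,:3]@np.array([(u-k["cx"])/k["f"],(v-k["cy"])/k["f"],1]); return k["C"][:3,3],d
def pt(k,u,v,r=1):
    p=k["z"][int(v)-r:int(v)+r+1,int(u)-r:int(u)+r+1]; z=np.median(p[p>0]); c,d=ray(k,u,v); return c+d*z
def onz(k,u,v,z):
    c,d=ray(k,u,v); return c+d*(z-c[2])/d[2]
def tri(*r):
    A=np.zeros((3,3));b=np.zeros(3)
    for c,d in r:
        d=d/np.linalg.norm(d);P=np.eye(3)-np.outer(d,d);A+=P;b+=P@c
    return np.linalg.solve(A,b)
E
python3 - <<'E'
from h import *
import pickle
o=ctrl.get_obs();print({k:np.round(v,3).tolist() for k,v in o.items()})
S={n:snap(n) for n in("scene","top")}
pickle.dump(S,open("s.pkl","wb"))
for n in S:
    print(n,S[n]["f"],S[n]["C"].round(3).tolist()); cv2.imwrite(f"pics/{n}.png",S[n]["img"][...,::-1])
E
```

```text
pics
plant.py
{'clock': 0.0, 'joint_pos': [-60.557, 20.593, 0.634, -0.021, -70.135, -16.509], 'qvel': [-0.038, -0.082, 0.002, 0.039, -0.009, -0.015], 'tau': [0.001, -58.272, 29.306, 6.997, 0.007, -0.0], 'tool_pos': [0.151, -0.657, 0.251], 'orientation': [179.904, -0.008, -167.073], 'force': [-0.274, -0.313, -0.819], 'moment': [0.043, 0.009, -0.025], 'gripper_force': 0.0, 'opening': 0.088}
scene 419.06878042747906 [[-0.83, -0.317, 0.46, 0.2], [-0.558, 0.456, -0.693, 0.498], [0.01, -0.832, -0.555, 0.612], [0.0, 0.0, 0.0, 1.0]]
top 490.4179650529253 [[-0.0, -0.995, 0.098, 0.509], [-1.0, 0.001, 0.009, -0.086], [-0.009, -0.098, -0.995, 0.984], [0.0, 0.0, 0.0, 1.0]]
```

View pics/top.png

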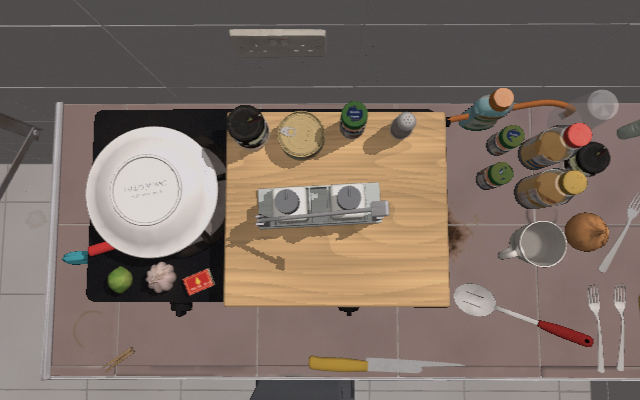

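View pics/scene.png

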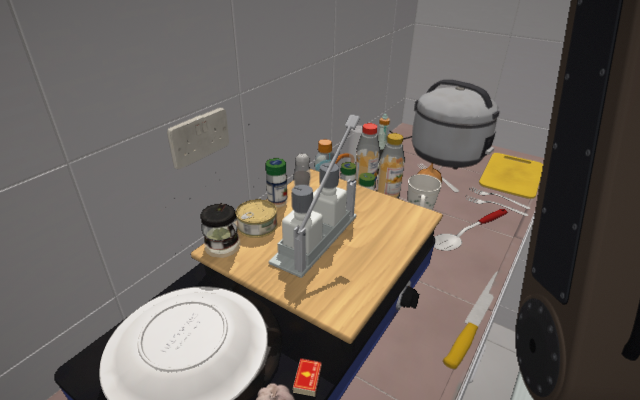

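The top view shows the caddy at about (257–388, 183–227), caps at (287,202) and (349,197), and the raised bar's tab at (378,208), so the catch is at the right (−y). Next I'll take enlarged crops.

```bash
python3 - <<'E'
from h import *
import pickle
S=pickle.load(open("s.pkl","rb"))
a=cv2.resize(S["top"]["img"][170:240,250:400],None,fx=5,fy=5,interpolation=cv2.INTER_CUBIC)  
b=cv2.resize(S["scene"]["img"][110:280,265:365],None,fx=3.5,fy=3.5,interpolation=cv2.INTER_CUBIC)
cv2.imwrite("pics/topc.png",a[...,::-1]);cv2.imwrite("pics/scenec.png",b[...,::-1])
t=S["top"]
for u,v in [(287,200),(349,195),(378,208),(300,195),(310,240),(340,260),(280,213),(320,210)]: print((u,v),pt(t,u,v).round(4))
s=S["scene"]
for u,v in [(351,121),(303,190),(328,178),(310,215)]: print((u,v),pt(s,u,v).round(4))
E
```

```text
(287, 200) [ 0.575  -0.02    0.2102]
(349, 195) [ 0.5829 -0.1182  0.2104]
(378, 208) [ 0.5561 -0.1548  0.2996]
(300, 195) [ 0.5885 -0.0371  0.1519]
(310, 240) [ 0.5125 -0.0511  0.065 ]
(340, 260) [ 0.4755 -0.107   0.0643]
(280, 213) [ 0.5579 -0.0032  0.1509]
(320, 210) [ 0.5681 -0.0699  0.0713]
(351, 121) [ 0.5552 -0.1526  0.3016]
(303, 190) [ 0.5716 -0.0191  0.2117]
(328, 178) [ 0.5704 -0.1012  0.1973]
(310, 215) [ 0.56   -0.0245  0.1581]
```

View pics/topc.png

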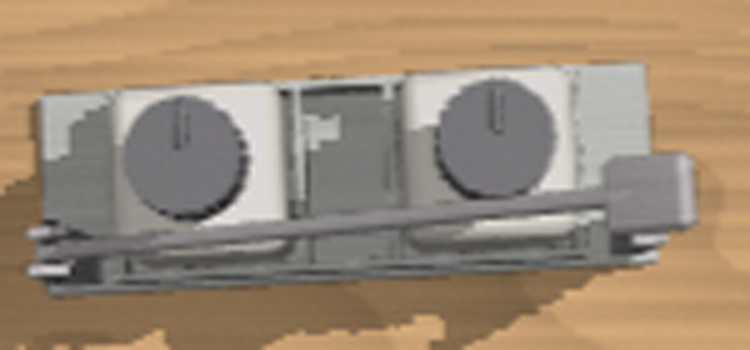

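View pics/scenec.png

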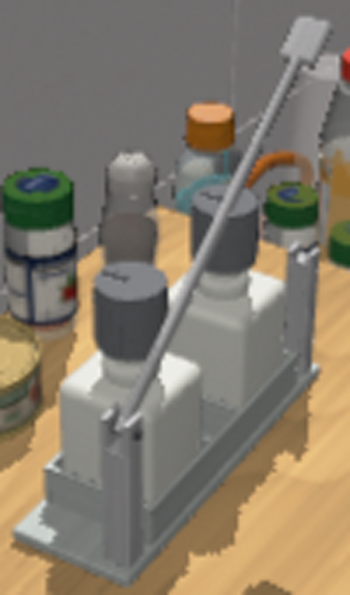

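The crops show the cap tops at top pixels (286.9,201.3) and (349.3,197.3), and the tab at about top (380.3,207.9) and scene (352.7,121.4). The hinge post is at the left in both views. Now I'll measure.

```bash
python3 - <<'E'
from h import *
import pickle
S=pickle.load(open("s.pkl","rb"));t,s=S["top"],S["scene"]
c=lambda x,y:(250+(x+.5)/5-.5,170+(y+.5)/5-.5)
d=lambda x,y:(265+(x+.5)/3.5-.5,110+(y+.5)/3.5-.5)
A=tri(ray(t,*c(185,157)),ray(s,*d(132,281)));B=tri(ray(t,*c(497,137)),ray(s,*d(224,200)))
tab=tri(ray(t,*c(652,190)),ray(s,*d(307,41)))
print("capA",A,"capB",B,"tab",tab)
A1=onz(t,*c(185,157),.211);B1=onz(t,*c(497,137),.211);print(A1,B1,np.linalg.norm(A1-B1))
# cap/ bottle segmentation from depth of top cam: points with z in ranges
def cloud(k):
    v,u=np.mgrid[0:400,0:640];z=k["z"];P=np.stack([(u-k["cx"])/k["f"]*z,(v-k["cy"])/k["f"]*z,z],-1);return P@k["C"][:3,:3].T+k["C"][:3,3]
P=cloud(t);roi=np.zeros((400,640),bool);roi[170:240,250:400]=1
for nm,lo,hi in(("cap",.207,.215),("tab",.28,.33),("base",.070,.077)):
    m=roi&(P[...,2]>lo)&(P[...,2]<hi);n,l,st,ce=cv2.connectedComponentsWithStats(m.astype(np.uint8))
    for i in range(1,n):
        if st[i,4]>15: q=P[l==i];print(nm,st[i],q.mean(0).round(4),q.min(0).round(3),q.max(0).round(3))
for nm,z,pts in(("base",.073,[(40,97),(643,62),(655,262),(50,292)]),):
    Q=np.array([onz(t,*c(*p),z) for p in pts]);print(nm,Q.round(4).tolist(),Q.mean(0).round(4))
dv=A1-B1;yaw=np.arctan2(-dv[0],dv[1]);print("yaw deg",np.degrees(yaw))
M=(A1+B1)/2;R=Ro.from_euler('z',yaw).as_matrix();o=np.r_[M[:2],.065]
for nm,p in(("hinge",(-.026,.1,.0935)),("tabclosed",(-.026,-.134,.0975)),("capcatch",(0,-.05,.146))):print(nm,(o+R@p).round(4))
print("tab in caddy",R.T@(tab-o))
E
```

```text
capA [ 0.57334249 -0.01944324  0.21104292] capB [ 0.57976938 -0.11798566  0.21157497] tab [ 0.55599971 -0.15800428  0.29891774]
[ 0.57337878 -0.01941931  0.211     ] [ 0.57962254 -0.11812271  0.211     ] 0.09890068953167104
cap [337 186  25  24 436] [ 0.5796 -0.1182  0.2097] [ 0.561 -0.137  0.207] [ 0.597 -0.099  0.214]
cap [275 189  24  24 434] [ 0.5741 -0.0185  0.2099] [ 0.556 -0.037  0.207] [ 0.593 -0.001  0.215]
cap [293 215  10   4  27] [ 0.5488 -0.0363  0.2109] [ 0.546 -0.044  0.207] [ 0.551 -0.029  0.214]
tab [358 200  32  17 334] [ 0.5554 -0.1539  0.2987] [ 0.545 -0.17   0.28 ] [ 0.567 -0.128  0.31 ]
base [365 182  16  26 247] [ 0.5998 -0.167   0.0719] [ 0.573 -0.182  0.07 ] [ 0.621 -0.154  0.076]
base [258 188  15  30 328] [0.5828 0.0323 0.072 ] [0.555 0.019 0.07 ] [0.61  0.046 0.076]
base [311 188  17  25 335] [ 0.5865 -0.068   0.0721] [ 0.564 -0.083  0.07 ] [ 0.609 -0.053  0.077]
base [363 212  11  12  58] [ 0.5527 -0.1604  0.0722] [ 0.544 -0.168  0.07 ] [ 0.564 -0.15   0.076]
base [312 216  17   6  71] [ 0.5518 -0.07    0.0721] [ 0.547 -0.085  0.07 ] [ 0.557 -0.055  0.076]
base [260 221  18   8  43] [0.5383 0.0249 0.0724] [0.535 0.01  0.07 ] [0.548 0.042 0.076]
base [335 223  13   2  22] [ 0.5429 -0.1096  0.0722] [ 0.542 -0.12   0.07 ] [ 0.544 -0.098  0.076]
base [349 222  13   3  17] [ 0.5444 -0.1351  0.0727] [ 0.542 -0.146  0.07 ] [ 0.546 -0.124  0.076]
base [300 225  12   2  18] [ 0.5394 -0.0445  0.0726] [ 0.538 -0.053  0.071] [ 0.54  -0.033  0.076]
base [279 226  13   2  20] [ 0.5374 -0.0065  0.0724] [ 0.536 -0.016  0.071] [0.538 0.006 0.077]
base [[0.6075, 0.0468, 0.073], [0.6203, -0.1786, 0.073], [0.5456, -0.1822, 0.073], [0.5347, 0.0422, 0.073]] [ 0.577 -0.068  0.073]
yaw deg 3.6195814370094346
hinge [0.5442 0.0294 0.1585]
tabclosed [ 0.559  -0.2041  0.1625]
capcatch [ 0.5797 -0.1187  0.211 ]
tab in caddy [-0.0260935  -0.08776102  0.23391774]
```

Units first: shifts go in shares of 400 mm and turns go in shares of 90 degrees. So -0.12 m / 0.4 = -0.3, -0.05 m / 0.4 = -0.125.

```bash
cat >> h.py <<'E'
O=np.array([.5765,-.0683,.065]); YAW=3.4
RC=Ro.from_euler('z',YAW,degrees=True).as_matrix()
def W(p): return O+RC@np.array(p,float)
def goto(p,yaw=None):
    "tool-axis shift and turn from the measured pose to world TCP p"
    o=ctrl.get_obs(); R=Ro.from_euler('xyz',o["orientation"],degrees=True).as_matrix()
    d=R.T@(np.array(p)-o["tool_pos"]); turn=0 if yaw is None else (o["orientation"][2]-yaw+180)%360-180
    return d.round(4).tolist(),round(turn,2)
E
python3 - <<'E'
from h import *
print("above",goto(W([-.026,-.100,.335-.065+.025]),180+YAW))
for th in(.625,.5,.4,.3,.2,.1,0):
    z=.0935+.248*np.sin(th)+.004*np.cos(th)+.025; print(th,W([-.026,.1-.234*np.cos(th)-.008,z]).round(4))
E
```

```text
above ([-0.5044, 0.3848, -0.1088], np.float64(9.54))
0.625 [ 0.5563 -0.1674  0.3318]
0.5 [ 0.5573 -0.183   0.3059]
0.4 [ 0.5579 -0.1932  0.2838]
0.3 [ 0.5583 -0.2012  0.2606]
0.2 [ 0.5587 -0.2069  0.2367]
0.1 [ 0.5589 -0.2104  0.2122]
0 [ 0.559  -0.2116  0.1875]
```

>>> advance(
  motion=[
    [0,0,-0.125,0,0.0],
    [0,0,-0.3,0,0.0],
  ],
)

```text
clock: 0.35
tool_pos: [0.1509, -0.6571, 0.3633]
orientation: [179.8, -0.0, -167.1]
force: [0.2, -1.1, 0.0]
opening: 0.0729
gripper_force: 0.0
```

To row units: -0.36 m / 0.4 = -0.9, -0.34 m / 0.4 = -0.85, 9.5 degrees / 90 = 0.1056.

>>> advance(
  motion=[
    [-0.125,0.095,0,0.0222,0],
    [-0.25,0.19,0,0.0444,0],
    [-0.375,0.285,0,0.0667,0],
    [-0.5,0.38,0,0.0889,0],
    [-0.625,0.475,0,0.1056,0],
    [-0.75,0.57,0,0.1056,0],
    [-0.85,0.65,0,0.1056,0],
    [-0.9,0.6875,0,0.1056,0],
  ],
)

```text
clock: 1.35
tool_pos: [0.4416, -0.3069, 0.3638]
orientation: [180.0, -0.0, -176.4]
force: [0.2, -0.7, 0.0]
opening: 0.0006
gripper_force: 0.0
```

```bash
python3 -c "
from h import *
print(goto(W([-.026,-.100,.295]),180+YAW))"
```

```text
([-0.1232, 0.1298, 0.0039], np.float64(0.18))
```

To row units: 0.13 m / 0.4 = 0.325, -0.123 m / 0.4 = -0.3075.

>>> advance(
  motion=[
    [-0.1,0.105,0,0,0],
    [-0.2,0.21,0,0,0],
    [-0.275,0.29,0,0,0],
    [-0.3075,0.325,0,0,0],
    [-0.3075,0.325,0,0,0],
  ],
)

```text
clock: 1.98
tool_pos: [0.5557, -0.1713, 0.3634]
orientation: [180.0, -0.1, -176.5]
force: [-0.2, -0.0, 0.7]
opening: 0.0003
gripper_force: 0.0
```

```bash
python3 -c "
from h import *
k=snap('scene');w=snap('wrist')
im=np.hstack([cv2.resize(k['img'][60:290,200:430],(390,390)),cv2.resize(w['img'],(400,250))[:250].repeat(1,0) if 0 else cv2.copyMakeBorder(cv2.resize(w['img'],(400,250)),0,140,0,0,cv2.BORDER_CONSTANT)])
cv2.imwrite('pics/p1.png',im[...,::-1]);print(ctrl.get_obs()['tool_pos'])
for th in(.625,.5,.4,.3,.2,.1,0): print(th,goto(W([-.026,.1-.234*np.cos(th)-.008,.0935+.248*np.sin(th)+.004*np.cos(th)+.025])))"
```

```text
[ 0.55491515 -0.17255044  0.36391945]
0.625 ([-0.0018, 0.005, 0.0321], 0)
0.5 ([-0.0018, -0.0106, 0.058], 0)
0.4 ([-0.0018, -0.0207, 0.0802], 0)
0.3 ([-0.0018, -0.0288, 0.1033], 0)
0.2 ([-0.0018, -0.0345, 0.1272], 0)
0.1 ([-0.0018, -0.038, 0.1517], 0)
0 ([-0.0018, -0.0392, 0.1764], 0)
```

View pics/p1.png

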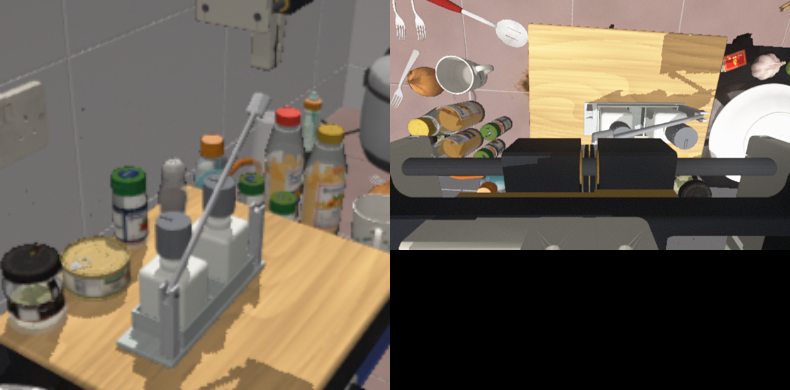

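The closed fingers (crop 265,60) hang just above the tab (258,104), and the caddy is clear of the gripper body. I'll press down along the arc.

To row units: 0.103 m / 0.4 = 0.2575, 0.092 m / 0.4 = 0.23.

>>> advance(
  motion=[
    [-0.005,0.01,0.0375,0,0],
    [-0.005,0.01,0.075,0,0],
    [-0.005,-0.01,0.1125,0,0],
    [-0.005,-0.0275,0.145,0,0],
    [-0.005,-0.04,0.1725,0,0],
    [-0.005,-0.0525,0.2,0,0],
    [-0.005,-0.0625,0.23,0,0],
    [-0.005,-0.0725,0.2575,0,0],
  ],
)

```text
clock: 3.08
tool_pos: [0.5588, -0.2014, 0.2598]
orientation: [180.0, -0.0, -176.6]
force: [-0.1, -0.1, 2.2]
opening: 0.0006
gripper_force: 0.6
```

To row units: 0.073 m / 0.4 = 0.1825, 0.069 m / 0.4 = 0.1725.

>>> advance(
  motion=[
    [0,-0.0075,0.03,0,0],
    [0,-0.015,0.06,0,0],
    [0,-0.02,0.09,0,0],
    [0,-0.0225,0.12,0,0],
    [0,-0.025,0.15,0,0],
    [0,-0.025,0.1725,0,0],
    [0,-0.025,0.1825,0,0],
    [0,-0.025,0.1825,0,0],
  ],
)

```text
clock: 4.08
tool_pos: [0.5597, -0.2107, 0.188]
orientation: [180.0, -0.0, -176.6]
force: [0.5, -0.7, -0.4]
opening: 0.0004
gripper_force: 0.0
```

>>> advance(
  motion=[
    [0,0,0.005,0,0],
    [0,0,0.0075,0,0],
    [0,0,0.0075,0,0],
  ],
)

```text
clock: 4.45
tool_pos: [0.5599, -0.2108, 0.1874]
orientation: [-180.0, 0.1, -176.5]
force: [-5.3, 4.4, 15.0]
opening: 0.0001
gripper_force: 8.0
```

```bash
python3 -c "
from h import *
k=snap('scene')
im=cv2.resize(k['img'][90:290,230:430],(600,600),interpolation=cv2.INTER_CUBIC)
cv2.imwrite('pics/p2.png',im[...,::-1])
t=snap('top')
for u,v in((300,212),(320,209),(340,207)):
  for q in range(v-4,v+8,2): print(u,q,pt(t,u,q,0).round(3),end=' ')
  print()
"
```

```text
300 208 [ 0.536 -0.063  0.587] 300 210 [ 0.535 -0.062  0.586] 300 212 [ 0.533 -0.063  0.587] 300 214 [ 0.532 -0.062  0.586] 300 216 [ 0.53  -0.063  0.587] 300 218 [ 0.528 -0.063  0.587] 
320 205 [ 0.539 -0.079  0.584] 320 207 [ 0.537 -0.079  0.582] 320 209 [ 0.536 -0.079  0.582] 320 211 [ 0.534 -0.079  0.58 ] 320 213 [ 0.533 -0.079  0.579] 320 215 [ 0.531 -0.079  0.578] 
340 203 [ 0.541 -0.095  0.579] 340 205 [ 0.539 -0.095  0.577] 340 207 [ 0.538 -0.095  0.575] 340 209 [ 0.536 -0.095  0.575] 340 211 [ 0.535 -0.095  0.575] 340 213 [ 0.533 -0.095  0.573]
```

View pics/p2.png

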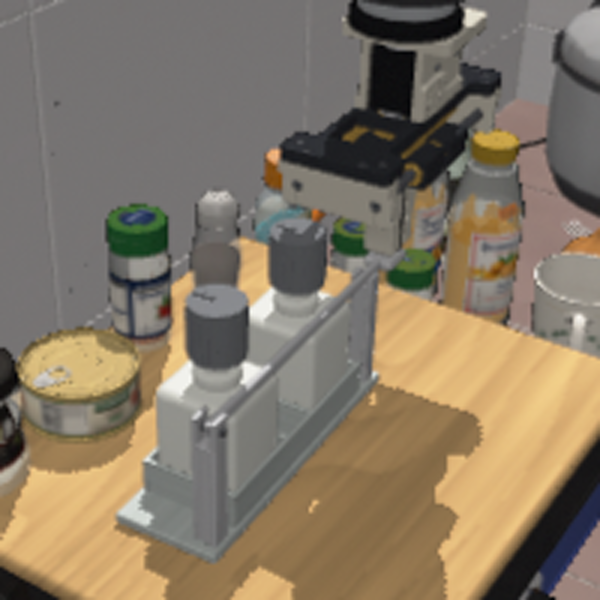

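The bar is level in its catch (bar end and tab at about (385,262)), with a firm 15 N stop. Next I'll rise and go above the catch-end cap.

To row units: 0.092 m / 0.4 = 0.23, -0.025 m / 0.4 = -0.0625.

```bash
python3 -c "
from h import *
print(goto([.5796,-.1182,.262],180+YAW))"
```

```text
([-0.0254, 0.0912, -0.0746], np.float64(0.08))
```

>>> advance(
  motion=[
    [0,0,-0.0875,0,0],
    [0,0,-0.175,0,0],
    [0,0,-0.1875,0,0.044],
    [-0.03,0.1125,-0.1875,0,0.064],
    [-0.06,0.23,-0.1875,0,0.064],
    [-0.0625,0.23,-0.1875,0,0.064],
    [-0.0625,0.23,-0.1875,0,0.064],
  ],
)

```text
clock: 5.42
tool_pos: [0.579, -0.1174, 0.2594]
orientation: [180.0, -0.1, -176.5]
force: [0.3, -0.7, 0.2]
opening: 0.0446
gripper_force: 0.0
```

```bash
python3 -c "
from h import *
print(goto([.5796,-.1182,.262],180+YAW)); w=snap('wrist'); cv2.imwrite('pics/w.png',w['img'][...,::-1]); import pickle; pickle.dump(w,open('w.pkl','wb'))"
```

```text
([-0.0006, -0.0008, -0.0026], np.float64(0.08))
```

View pics/w.png

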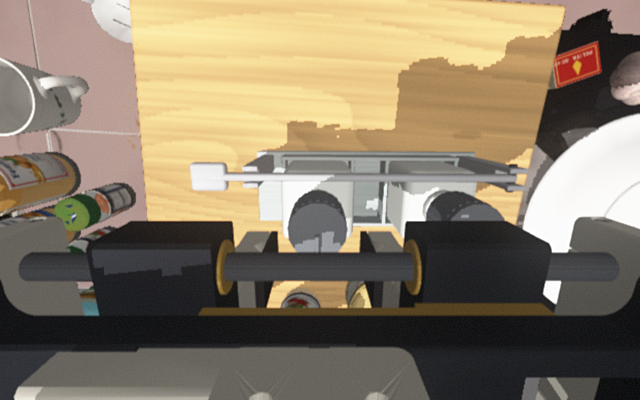

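The cap (centre about (318,225)) sits midway between the fingers (257 and 380) with its ridge towards (320,240). The bar is straight and closed. I'll descend and grip.

To row units: 0.061 m / 0.4 = 0.1525, 0.04 m / 0.4 = 0.1.

>>> advance(
  motion=[
    [-0.0025,-0.0025,0,0,0.058],
    [-0.0025,-0.0025,0.05,0,0.058],
    [-0.0025,-0.0025,0.1,0,0.058],
    [-0.0025,-0.0025,0.1525,0,0.058],
    [-0.0025,-0.0025,0.1525,0,0.03],
    [-0.0025,-0.0025,0.1525,0,0.03],
    [-0.0025,-0.0025,0.1525,0,0.03],
    [-0.0025,-0.0025,0.1525,0,0.03],
  ],
)

```text
clock: 6.48
tool_pos: [0.5808, -0.1186, 0.2001]
orientation: [-180.0, 0.1, -176.6]
force: [0.7, 0.3, 1.9]
opening: 0.0371
gripper_force: 30.0
```

```bash
python3 -c "
from h import *
o=ctrl.get_obs();print(o['moment'],o['force'],o['joint_pos'],o['opening'])"
```

```text
[ 0.02390874 -0.00893954 -0.0135051 ] [0.65036946 0.26810201 1.93804345] [ 7.35218588e+00  1.50123285e+01 -1.42770953e+01  1.92785718e-02
 -6.06095070e+01 -9.39159569e+01] 0.0371286585193851
```

To row units: -12 degrees / 90 = -0.1333.

>>> advance(
  motion=[
    [0,0,0,-0.0444,0.03],
    [0,0,0,-0.0889,0.03],
    [0,0,0,-0.1333,0.03],
    [0,0,0,-0.1333,0.03],
  ],
)

```text
clock: 6.98
tool_pos: [0.5809, -0.118, 0.2]
orientation: [180.0, 0.1, -164.6]
force: [-0.6, 3.8, 6.1]
opening: 0.0372
gripper_force: 30.0
```

```bash
python3 -c "
from h import *
o=ctrl.get_obs();print(o['moment'],o['force'],o['joint_pos'][5],o['opening'],o['orientation'])"
```

```text
[ 1.65108124  0.1643445  -0.74452693] [-0.62773924  3.76278118  6.11391001] -81.98135705516734 0.037187883731634945 [ 1.79987593e+02  1.29799057e-01 -1.64621362e+02]
```

A 0.74 N·m resistance matches fingers slipping at a stop, so I'll try the other way.

To row units: 25 degrees / 90 = 0.2778.

>>> advance(
  motion=[
    [0,0,0,0.0556,0.03],
    [0,0,0,0.1111,0.03],
    [0,0,0,0.1667,0.03],
    [0,0,0,0.2222,0.03],
    [0,0,0,0.2778,0.03],
    [0,0,0,0.2778,0.03],
  ],
)

```text
clock: 7.72
tool_pos: [0.5808, -0.1189, 0.2001]
orientation: [-180.0, 0.1, 170.4]
force: [0.0, -0.5, 4.4]
opening: 0.0375
gripper_force: 30.0
```

```bash
python3 -c "
from h import *
o=ctrl.get_obs();print(o['moment'],o['force'],o['joint_pos'][5],o['opening'],o['orientation'])"
```

```text
[-0.17099466  0.01564292  0.01517839] [ 0.01734904 -0.53704945  4.39887683] -106.99364400808835 0.03749017328501985 [-1.79963304e+02  9.43196630e-02  1.70385619e+02]
```

Clockwise turns freely (0.015 N·m), so the thread is left-handed. The cap is now at roughly 20–25°, so I'll turn it 50° more.

To row units: 52 degrees / 90 = 0.5778.

>>> advance(
  motion=[
    [0,0,0,0.1,0.03],
    [0,0,0,0.2,0.03],
    [0,0,0,0.3,0.03],
    [0,0,0,0.4,0.03],
    [0,0,0,0.5,0.03],
    [0,0,0,0.5778,0.03],
    [0,0,0,0.5778,0.03],
  ],
)

```text
clock: 8.6
tool_pos: [0.5806, -0.1194, 0.2001]
orientation: [180.0, 0.1, 118.4]
force: [-1.3, -1.6, 5.7]
opening: 0.0378
gripper_force: 30.0
```

```bash
python3 -c "
from h import *
o=ctrl.get_obs();print(o['moment'],o['force'],o['joint_pos'][5],o['opening'],o['orientation'])"
```

```text
[-0.98346298  0.15756762  0.0146083 ] [-1.29441042 -1.59302205  5.66853784] -159.01441625286193 0.03779871393767292 [1.79984519e+02 1.10057668e-01 1.18362006e+02]
```

Low torque throughout. The cap should be at about 72–77°, so I'll lift gently.

To row units: -0.009 m / 0.4 = -0.0225, -0.006 m / 0.4 = -0.015.

>>> advance(
  motion=[
    [0,0,-0.0075,0,0.03],
    [0,0,-0.015,0,0.03],
    [0,0,-0.0225,0,0.03],
    [0,0,-0.0225,0,0.03],
  ],
)

```text
clock: 9.1
tool_pos: [0.58, -0.1186, 0.2082]
orientation: [-180.0, 0.0, 118.4]
force: [-0.7, -1.6, 0.7]
opening: 0.0372
gripper_force: 30.0
```

```bash
python3 -c "
from h import *
o=ctrl.get_obs();print(o['moment'],o['force'],o['opening'],o['gripper_force'])"
```

```text
[-0.76814563  0.53106292 -0.01127265] [-0.73375662 -1.64550922  0.65199798] 0.03722492315660884 30.000115401344374
```

To row units: -0.102 m / 0.4 = -0.255, -0.093 m / 0.4 = -0.2325.

>>> advance(
  motion=[
    [0,0,-0.025,0,0.03],
    [0,0,-0.0625,0,0.03],
    [0,0,-0.105,0,0.03],
    [0,0,-0.15,0,0.03],
    [0,0,-0.195,0,0.03],
    [0,0,-0.2325,0,0.03],
    [0,0,-0.255,0,0.03],
    [0,0,-0.255,0,0.03],
  ],
)

```text
clock: 10.1
tool_pos: [0.5804, -0.1184, 0.3108]
orientation: [179.9, 0.0, 118.4]
force: [-0.0, 0.3, -0.3]
opening: 0.0374
gripper_force: 30.0
```

```bash
python3 -c "
from h import *
o=ctrl.get_obs();print(o['force'],o['opening'],o['gripper_force'])
k=snap('scene')
im=cv2.resize(k['img'][90:290,230:430],(600,600),interpolation=cv2.INTER_CUBIC)
cv2.imwrite('pics/p3.png',im[...,::-1])"
```

```text
[-0.00820743  0.32501445 -0.34786731] 0.037421134301352375 29.999932234059088
```

View pics/p3.png

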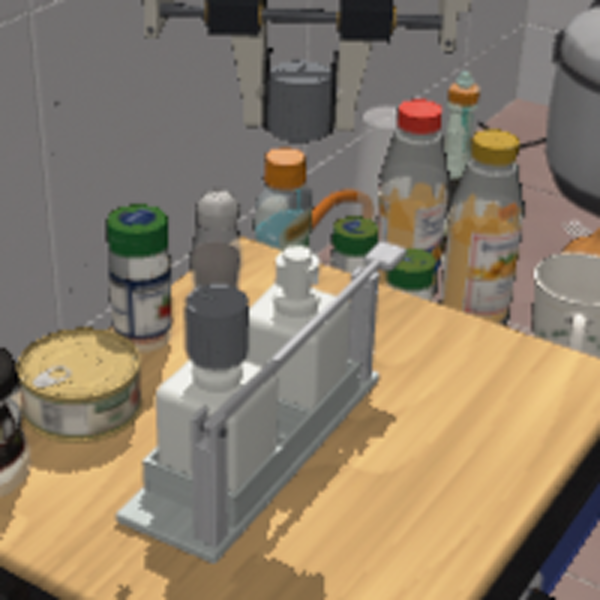

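The cap (300,100) is held upright over its bottle's bare neck (297,265). Both bottles are seated, the bar is latched, and the other cap (217,325) is still on.

>>> advance(
  motion=[
    [0,0,0,0,0.03],
    [0,0,0,0,0.03],
    [0,0,0,0,0.03],
  ],
)

```text
clock: 10.52
tool_pos: [0.5801, -0.1185, 0.3097]
orientation: [-180.0, -0.0, 118.4]
force: [0.1, -0.4, -0.5]
opening: 0.0374
gripper_force: 30.0
```

```bash
python3 -c "
from plant import ctrl
print(ctrl.close_job())"
```

```text
the job is handed in; nothing more can be done
None
```

I latched the bar, unscrewed the catch-end cap clockwise (left-hand thread) and lifted it; it is held upright about 11 cm above its seat (rim about 9 cm above the neck), and the job was handed in at about 10.5 s of 51 s, with no verdict returned.

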